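# Seat the bar-handled cover on the spring press and hold it down

## Robot

A 6-joint arm with a two-finger parallel gripper is mounted at the origin on the work surface. World frame = base frame: x ahead of the robot, y to its left, z up, the work surface at z = 0. Lengths are in m, angles in rad, forces in N, time in s.
With the tool pointing down it reaches from about 0.35 to 0.975 m from the base axis. Payload 7.1 kg.
Tool frame: the origin (TCP) lies midway between the tips of the shut fingers; the grasp point (between the pads) lies 19 mm behind it; z points along the fingers, y is the line along which they close (so a half turn about z gives the same grasp; the last joint's range is limited). The gripper opens to 88 mm and grips with 3 to 60 N. Pads are 20 mm wide; open, the fingers measure 115 mm over their backs; the gripper's body (75 mm by 178 mm) begins 61 mm behind the grasp point.
Start: joints at [-0.019, 0.423, 1.63, -0, 1.089, -0.019], TCP at [0.625, 0, 0.223] pointing down, gripper open.
Joint ranges: [-3, 3], [-0.9, 2.11], [0.09, 2.58], [-1.31, 4.45], [0.11, 2.69], [-2.54, 2.54]. Speed limits (rad/s): [2.39, 2.39, 3.01, 3.14, 3.14, 3.14].

## Interface

Orientations are given as a unit quaternion [x, y, z, w].
In Python, from plant import arm gives the robot as it stands.
- The arm moves only by the tool carry_out, never from a script. Its argument "targets" is a list of rows, each an object of numbers: "tx", "ty", "tz": the shift along the world's x, y, z scaled (see below); "rx", "ry", "rz": the turn, a rotation vector about the world's x, y, z scaled (see below); "gripper": the opening, from 0 (shut) to 1 (fully open). A call has 1 to 5 rows; each row shifts and turns the commanded pose from where the row before left it; what a row does not reach is not made up. The controller multiplies each number of a shift by 1 m and each number of a turn by 5 degrees. A row lasts 1/8 s, in which the tool goes at most 62.5 mm and 10.7 degrees, less where a joint would pass 70% of its speed; a pose out of reach is approached as far as the arm can. A call with a number of a shift or a turn outside -1 to 1 is refused whole. A call with a gripper value outside its range is refused whole. The fingers move at their own pace and stop on an object; "grip_force" is the grip in N (left out, the last holds). Time passes only in rows, so rows that do not move let the fingers close. It gives the time, the measured TCP pose, the force, the opening and the grip force at its end, in the units of the state.
- arm.get_obs(): the state, without advancing time (a new reading comes with each control period).
- arm.grab_frame(name): name is "scene" or "side" or "wrist"; returns the picture (480x640x3 uint8, red, green, blue); there is no depth.
- arm.calibration(name): a dict with "fx", "fy", "cx", "cy" (pixels), "R" (3x3) and "t" (3): a world point X has camera coordinates R X + t. Camera axes: x right, y down, z forward; pixel columns grow to the right and rows downward; lengths in m; the calibration is good to about 2 mm. The wrist camera is an equidistant fisheye: a pixel r from the principal point sees the ray r / f radians off the axis. A picture is of the moment at which its call begins: read the wrist's pose just before it. calibration takes no time and is no camera call; for the wrist camera it gives the pose at the moment of the call.
- arm.close_job(): hands the job in; it is judged then, once.
The state is a dict: "clock": time; "qpos": joint angles; "qvel": joint speeds; "tau": joint torques, N m; "position": TCP position; "tool_rot": TCP orientation; "force": force on the tool from outside, world axes, zero at the start; "torque": the same for the moment, N m; "opening": finger opening in m; "finger_force": force on a finger pad.
Only numpy, scipy, OpenCV 4.12 (cv2) and the standard library are available. Lean on these libraries where they do the work, as an engineer would, in place of code of your own. Each camera call takes 0.05 s, during which the arm holds its last target. There are 200 camera calls.

## Task

From the three-compartment tray, take the wooden cover with the straight bar handle and put it on the spring press, square with the press and flat, so that the press's locating pin goes up into the slot under the cover: the cover hides the pin, but sliding it along the press on the tip of the pin until it drops on will find it. Then press it down until the stone-faced spring seat is fully down, and finish while still holding it there, without letting go. Leave the other two covers in their compartments and do not knock the standing things over.

Things in the scene. Friction and masses are not known exactly. Their poses are not given: they have to be found in the camera images.
- cover_bar: Cover to use: ash slab 70 x 70 x 20 mm, about 0.12 kg, origin at centre of underside, z up. Bar handle on its middle: 16 mm thick along x, 56 mm long along y, from 20 to 54 mm above the underside. Blind slot in the underside centred on the origin: 13 mm wide along x, 22 mm along y, 16 mm deep. A half turn makes no difference. Starts flat in any one compartment of the tray.
- cover_knob: Another cover, same slab 70 x 70 x 20 mm without a slot, with a round knob (28 mm wide, up to 54 mm above the underside). Origin at the centre of its underside. Not to be used: leave it in its compartment.
- cover_studs: Another cover, same slab 70 x 70 x 20 mm without a slot, with two upright 12 mm studs 44 mm apart (up to 42 mm above the underside). Origin at the centre of its underside. Not to be used: leave it in its compartment.
- tray: Fixed open wooden tray, 88 mm (its x) by 250 mm (its y), walls and floor 4 mm thick, walls 18 mm high; three compartments in a row along y, centres at y = -82, 0, +82 mm. Origin at centre of underside. Each holds one cover, within about 3 mm of its centre, cover x along tray x within 0.05 rad.
- press: Fixed spring press: wooden base 130 mm (its x) by 110 mm (its y), 24 mm high, steel plate 90 x 90 mm on it up to 30 mm, then the stone-faced spring seat 84 x 84 mm, top 44 mm above the origin when up. Origin at centre of the base's underside, z up. The cover goes on with its x along the press's x, either way round.
- press_top (a point): Centre of the raised seat's top. The fixed steel pin (10 mm diameter, tip bevelled 2 mm) stands 8 mm above it, on the press's x line through here, but anywhere from -12 to +12 mm along it; where is not given. A cover whose slot misses the pin rides on the tip, underside 8 mm up; slid along the press's x until the slot is over the pin (within 1.5 mm) it drops to the seat.
- press_seat (a joint): How far the spring seat is pressed down, m: 0 up, 0.006 at its lower stop. The seat starts to yield at about 4 N and reaches the stop at about 9 N; the spring raises it again when released, and the cover's own weight does not lower it.
- jar: Bystander: clear glass jar with cork stopper, 76 mm wide, 110 mm tall, loose. Origin at the centre of its underside.
- seal_tall: Bystander: upright pale stone seal, 26 x 26 mm, 70 mm tall, loose. Origin at the centre of its underside.
- seal_lion: Bystander: reddish stone seal, 34 x 34 mm, 58 mm tall with a round top, loose. Origin at the centre of its underside.
- paste_pot: Bystander: white lidded round pot, 74 mm wide, 40 mm tall, loose. Origin at the centre of its underside.
There are look-alikes about, which are no part of the job. What is shaped like the press but green or yellow is not meant.

How it is judged:
By the outcome, as a careful person would: the job done as asked, in the order asked, and still so for the second after the job is handed in, while the arm keeps its last pose, push and grip.
It also fails if it takes over 48 s, if anything falls off the work surface, if the arm or the gripper's body presses on something with over 40 N, if the wrist force passes 120 N, or if a joint passes its speed limit or range.

## Working session

There is one attempt and no reset: what is moved stays moved. The work goes in short steps, Python scripts to look and compute and a tool call to move; the robot and the scene stay as the last step left them, time stands still between calls to the robot, and variables do not carry over. Pictures are saved under pics/ and viewed, at most 10 in all, crops included, and the job is handed in when it is done.

Besides the shell and the picture viewer there is one more tool, called by a JSON object that holds its "fn" and its "kwargs". carry_out: Moves the arm, as the interface text tells. Shifts and turns lie within -1 to 1; 1 stands for 1 m of shift or 5 degrees of turn. Its arguments: {"type":"object","properties":{"targets":{"type":"array","items":{"type":"object","properties":{"tx":{"type":"number"},"ty":{"type":"number"},"tz":{"type":"number"},"rx":{"type":"number"},"ry":{"type":"number"},"rz":{"type":"number"},"gripper":{"type":"number"}}}},"grip_force":{"type":"number"}},"required":["targets"]}

```bash
mkdir -p pics; ls
python3 - <<'E'
from plant import arm
import cv2, numpy as np
for n in ("scene","side"):
    f=arm.grab_frame(n); cv2.imwrite(f"pics/{n}0.png",f[:,:,::-1]); c=arm.calibration(n); print(n,{k:np.round(v,3).tolist() for k,v in c.items()})
o=arm.get_obs(); print(o["clock"],o["position"],o["tool_rot"],o["opening"])
E
```

```text
pics
scene {'fx': 519.015, 'fy': 519.015, 'cx': 319.555, 'cy': 234.328, 'R': [[-0.516, 0.856, 0.021], [0.496, 0.318, -0.808], [-0.698, -0.406, -0.589]], 't': [0.304, -0.189, 1.532]}
side {'fx': 468.91, 'fy': 468.91, 'cx': 320.839, 'cy': 244.9, 'R': [[0.99, -0.143, 0.01], [-0.098, -0.725, -0.682], [0.104, 0.674, -0.732]], 't': [-0.5, 0.034, 1.106]}
0.1 [6.24496566e-01 3.87343825e-05 2.21967074e-01] [ 7.07089860e-01  7.07123355e-01 -5.00305756e-04 -4.90752840e-04] 0.08795460739580731
```

View pics/scene0.png

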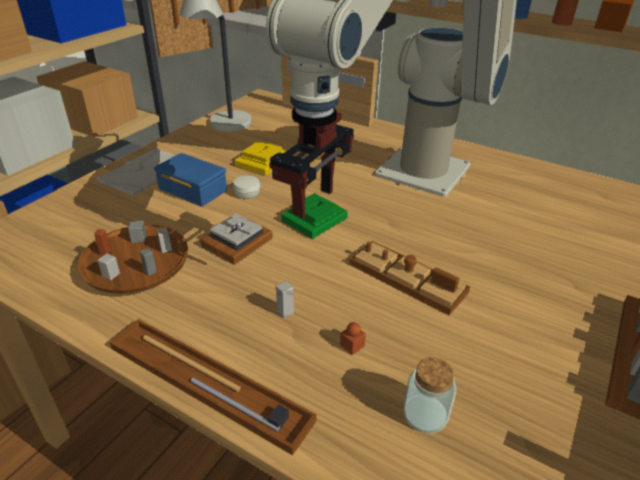

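View pics/side0.png

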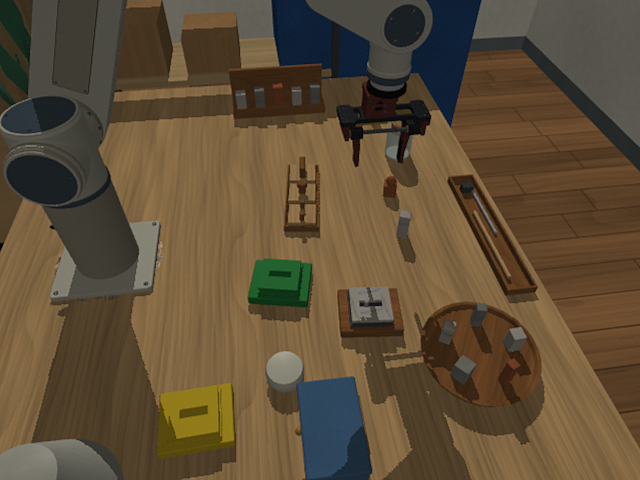

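Scene view: the wood/steel press is at about (237,235), and the tray at (408,275) with the bar cover at its right end (445,280). Side view: press at (370,308), tray at (303,197), bar at its far end (302,165).

```bash
cat > h.py <<'E'
import numpy as np, cv2
from plant import arm
def ray(c,u,v,fish=False):
    R=np.array(c["R"]);t=np.array(c["t"]);x=(u-c["cx"])/c["fx"];y=(v-c["cy"])/c["fy"]
    if fish:
        r=np.hypot(x,y)+1e-12; d=np.array([x/r*np.sin(r),y/r*np.sin(r),np.cos(r)])
    else: d=np.array([x,y,1.])
    return -R.T@t, R.T@d
def plane(c,u,v,z,fish=False):
    o,d=ray(c,u,v,fish); return (o+d*(z-o[2])/d[2])
def project(c,P,fish=True):
    p=np.array(c["R"])@np.array(P)+np.array(c["t"])
    if fish:
        r=np.hypot(p[0],p[1]); k=np.arctan2(r,p[2])/(r+1e-12)
    else: k=1/p[2]
    return c["cx"]+c["fx"]*k*p[0], c["cy"]+c["fy"]*k*p[1]
def snap(name,fn=None):
    c=arm.calibration(name); f=arm.grab_frame(name)[:,:,::-1].copy()
    if fn: cv2.imwrite("pics/"+fn,f)
    return c,f
E
python3 - <<'E'
from h import *
s=arm.calibration("scene"); d=arm.calibration("side"); P=lambda *a:np.round(plane(*a),3)
print("bar top",P(s,445,275,.058),P(d,302,161,.058))
print("knob",P(s,410,261,.058),P(d,302,186,.058))
print("press top",P(s,238,232,.044),P(d,370,305,.044))
print("base corners side z.024",[P(d,u,v,.024) for u,v in((337,291),(400,290),(404,320),(341,322))])
print("green",P(s,315,212,.04),P(d,281,278,.04),"tallseal",P(s,286,312,0),"lion",P(s,353,350,0),P(d,390,196,0),"pot",P(s,246,192,0.01),P(d,285,380,.01))
c,f=snap("wrist","w0.png"); print({k:np.round(v,3).tolist() for k,v in c.items()})
print(project(c,[.624,0,.05]))
E
```

```text
bar top [0.49  0.238 0.058] [0.487 0.242 0.058]
knob [0.487 0.159 0.058] [0.475 0.137 0.058]
press top [ 0.585 -0.222  0.044] [ 0.572 -0.243  0.044]
base corners side z.024 [array([ 0.514, -0.183,  0.024]), array([ 0.65 , -0.199,  0.024]), array([ 0.638, -0.276,  0.024]), array([ 0.508, -0.263,  0.024])]
green [ 0.413 -0.12   0.04 ] [ 0.396 -0.144  0.04 ] tallseal [ 0.703 -0.01   0.   ] lion [0.719 0.151 0.   ] [ 0.713  0.133 -0.   ] pot [ 0.393 -0.349  0.01 ] [ 0.383 -0.368  0.01 ]
{'fx': 371.648, 'fy': 371.648, 'cx': 319.525, 'cy': 245.509, 'R': [[1.0, 0.0, -0.002], [0.001, -0.953, 0.302], [-0.002, -0.302, -0.953]], 't': [-0.624, -0.037, 0.392]}
(np.float64(319.02343699482435), np.float64(222.8723227693358))
```

View pics/w0.png

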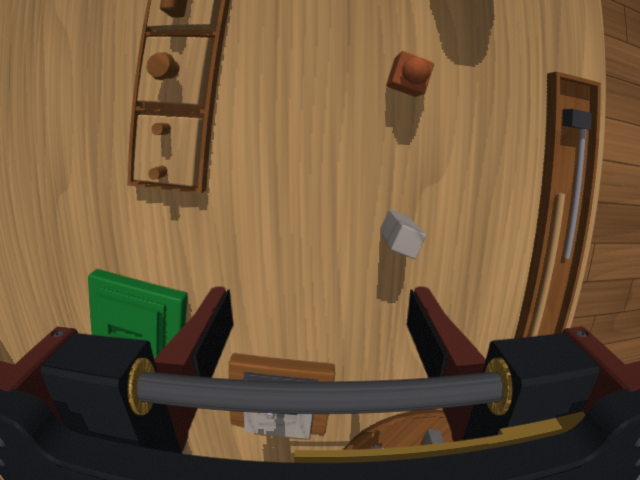

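Wrist view: the tray has studs nearest (y lowest), then knob, then bar at the far end. The press is partly hidden at (282,400). Next I'll look down on the press.

{"fn": "carry_out", "kwargs": {"targets": [{"tx": -0.012, "ty": -0.05, "gripper": 1}, {"tx": -0.012, "ty": -0.05, "gripper": 1}, {"tx": -0.012, "ty": -0.05, "gripper": 1}, {"tx": -0.012, "ty": -0.05, "gripper": 1}, {"gripper": 1}]}}

```text
validation failed for argument at $.ta...
```

Run:
```python
from h import *
c,f=snap("wrist")
cv2.imwrite("pics/w1.png",cv2.resize(f[90:360,170:470],None,fx=2.2,fy=2.2,interpolation=cv2.INTER_CUBIC))
np.save("w1.npy",f); import pickle; pickle.dump(c,open("w1.pkl","wb"))
```

```text
(no output)
```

View pics/w1.png

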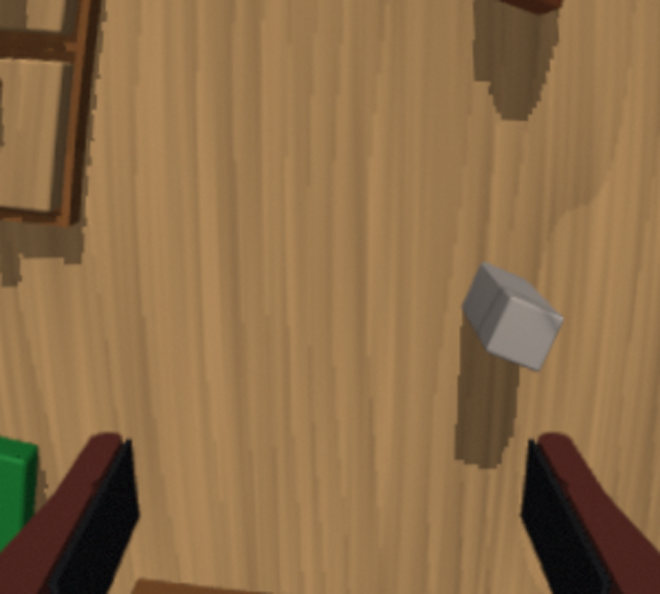

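{"fn": "carry_out", "kwargs": {"targets": [{"tx": -0.01, "ty": 0.055}, {"tx": -0.01, "ty": 0.055}, {"tx": -0.01, "ty": 0.055}, {"tx": -0.01, "ty": 0.055}, {"tx": -0.01, "ty": 0.055}]}}

```text
validation failed for argument at $.ta...
```

{"fn": "carry_out", "kwargs": {"targets": [{"tx": -0.01, "ty": 0.055}, {"tx": -0.01, "ty": 0.055}, {"tx": -0.01, "ty": 0.055}, {"tx": -0.01, "ty": 0.0}, {"tx": 0}]}}

```text
validation failed for argument at $.ta...
```

Run:
```python
from h import *
c,f=snap("wrist")
cv2.imwrite("pics/w2.png",cv2.resize(f[90:360,170:470],None,fx=2.2,fy=2.2,interpolation=cv2.INTER_CUBIC))
np.save("w2.npy",f); import pickle; pickle.dump(c,open("w2.pkl","wb"))
```

```text
(no output)
```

View pics/w2.png

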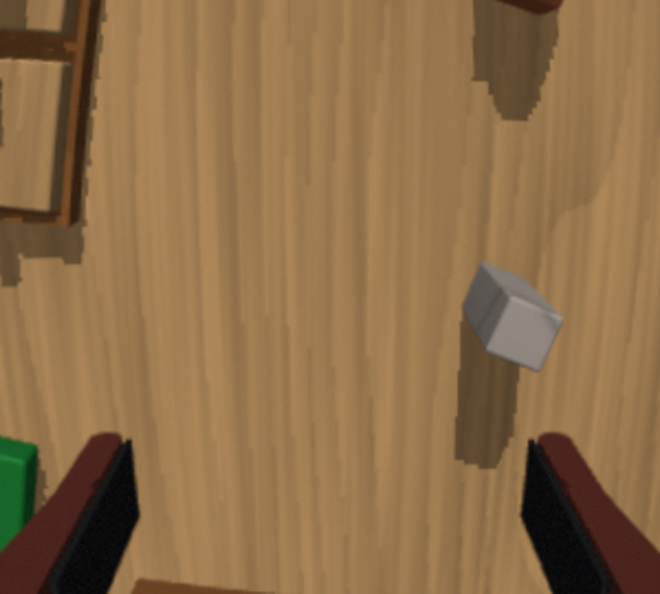

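Both crops show the same unmoved view (seal at (510,330)), because the moves were refused. The rows probably need every field, so I'll send one full move and check the reply.

{"fn": "carry_out", "kwargs": {"targets": [{"tx": -0.012, "ty": -0.05, "tz": 0.0, "rx": 0.0, "ry": 0.0, "rz": 0.0, "gripper": 1.0}, {"tx": -0.012, "ty": -0.05, "tz": 0.0, "rx": 0.0, "ry": 0.0, "rz": 0.0, "gripper": 1.0}, {"tx": -0.012, "ty": -0.05, "tz": 0.0, "rx": 0.0, "ry": 0.0, "rz": 0.0, "gripper": 1.0}, {"tx": -0.012, "ty": -0.05, "tz": 0.0, "rx": 0.0, "ry": 0.0, "rz": 0.0, "gripper": 1.0}, {"tx": 0.0, "ty": 0.0, "tz": 0.0, "rx": 0.0, "ry": 0.0, "rz": 0.0, "gripper": 1.0}]}}

```text
clock: 0.88
position: [0.5761, -0.2029, 0.2226]
tool_rot: [0.709, 0.706, -0.0, 0.0]
force: [0.4, 0.0, 0.1]
opening: 0.0875
finger_force: 0.0
```

Run:
```python
from h import *
c,f=snap("wrist")
cv2.imwrite("pics/w3.png",cv2.resize(f[90:360,170:470],None,fx=2.2,fy=2.2,interpolation=cv2.INTER_CUBIC))
np.save("w1.npy",f); import pickle; pickle.dump(c,open("w1.pkl","wb"))
```

```text
(no output)
```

View pics/w3.png

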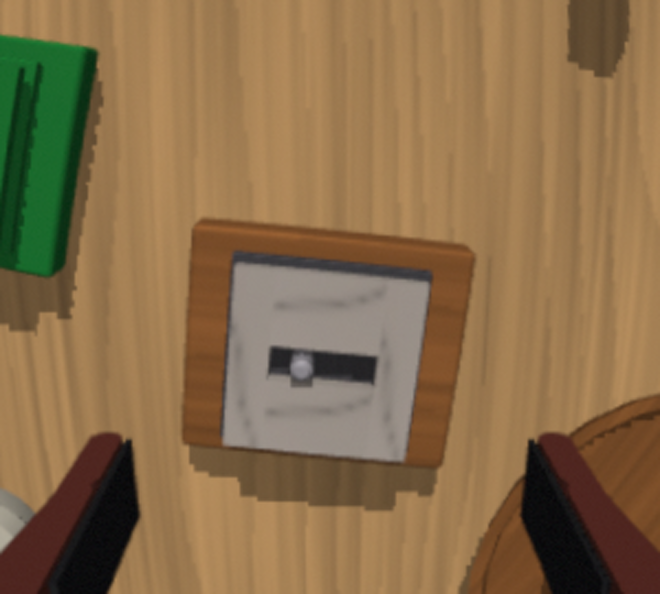

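The press fills the middle of this view: seat corners at (236,263), (430,282), (407,461) and (223,445). The pin is visible in the slit at (302,368), left of centre.

Run:
```python
from h import *
import pickle
c=pickle.load(open("w1.pkl","rb")); f=np.load("w1.npy")
F=lambda x,y:((x+.5)/2.2-.5+170,(y+.5)/2.2-.5+90)
# stone seat by mask
hsv=cv2.cvtColor(f,cv2.COLOR_BGR2HSV); m=((hsv[...,1]<50)&(hsv[...,2]>110)).astype(np.uint8)*255
m[:190]=0;m[310:]=0;m[:,:250]=0;m[:,380:]=0
cs,_=cv2.findContours(m,cv2.RETR_EXTERNAL,cv2.CHAIN_APPROX_NONE); k=max(cs,key=cv2.contourArea)
G=np.array([plane(c,*p[0],.044,True)[:2] for p in cv2.convexHull(k)])
r=cv2.minAreaRect((G*1000).astype(np.float32)); print("mask seat",r)
q=np.array([plane(c,*F(*p),.044,True)[:2] for p in((236,263),(430,283),(407,461),(223,445))]);print("quad",q.round(4),q.mean(0))
for a,b in((0,1),(3,2)): d=q[b]-q[a]; print(np.linalg.norm(d),np.degrees(np.arctan2(d[1],d[0])))
for a,b in((3,0),(2,1)): d=q[b]-q[a]; print(np.linalg.norm(d),np.degrees(np.arctan2(d[1],d[0]))-90)
b=np.array([plane(c,*F(*p),.024,True)[:2] for p in((198,221),(473,248),(440,466),(184,443))]);print("base",b.mean(0),[np.linalg.norm(b[i]-b[i-1]) for i in range(4)],np.degrees(np.arctan2(*(b[1]-b[0])[::-1])))
print("pin",plane(c,*F(302,368),.052,True))
```

```text
mask seat ((572.9013061523438, -237.92727661132812), (85.83016967773438, 84.24744415283203), 83.89198303222656)
quad [[ 0.5364 -0.1913]
 [ 0.6194 -0.2004]
 [ 0.6118 -0.2846]
 [ 0.527  -0.2763]] [ 0.5736262  -0.23815758]
0.08351610265792411 -6.238195319096521
0.08519573956510985 -5.619515723323426
0.08552571163051247 -6.323671673568896
0.08461983465912298 -5.190615286302716
base [ 0.57338992 -0.23671237] [np.float64(0.10938810075578867), np.float64(0.12445692989871517), np.float64(0.10915934289091433), np.float64(0.1261688752257222)] -5.88533592215542
pin [ 0.56425798 -0.23597493  0.052     ]
```

{"fn": "carry_out", "kwargs": {"targets": [{"tx": -0.01, "ty": 0.055, "tz": 0.0, "rx": 0.0, "ry": 0.0, "rz": 0.0, "gripper": 1.0}, {"tx": -0.01, "ty": 0.055, "tz": 0.0, "rx": 0.0, "ry": 0.0, "rz": 0.0, "gripper": 1.0}, {"tx": -0.01, "ty": 0.055, "tz": 0.0, "rx": 0.0, "ry": 0.0, "rz": 0.0, "gripper": 1.0}, {"tx": -0.01, "ty": 0.055, "tz": 0.0, "rx": 0.0, "ry": 0.0, "rz": 0.0, "gripper": 1.0}, {"tx": -0.01, "ty": 0.055, "tz": 0.0, "rx": 0.0, "ry": 0.0, "rz": 0.0, "gripper": 1.0}]}}

```text
clock: 1.55
position: [0.5262, 0.0782, 0.2228]
tool_rot: [0.707, 0.708, 0.0, -0.0]
force: [0.8, 0.6, 0.3]
opening: 0.088
finger_force: 0.0
```

{"fn": "carry_out", "kwargs": {"targets": [{"tx": -0.01, "ty": 0.055, "tz": 0.0, "rx": 0.0, "ry": 0.0, "rz": 0.0, "gripper": 1.0}, {"tx": -0.01, "ty": 0.055, "tz": 0.0, "rx": 0.0, "ry": 0.0, "rz": 0.0, "gripper": 1.0}, {"tx": -0.01, "ty": 0.055, "tz": 0.0, "rx": 0.0, "ry": 0.0, "rz": 0.0, "gripper": 1.0}, {"tx": -0.01, "ty": 0.0, "tz": 0.0, "rx": 0.0, "ry": 0.0, "rz": 0.0, "gripper": 1.0}, {"tx": 0.0, "ty": 0.0, "tz": 0.0, "rx": 0.0, "ry": 0.0, "rz": 0.0, "gripper": 1.0}]}}

```text
clock: 2.17
position: [0.4856, 0.2406, 0.2224]
tool_rot: [0.706, 0.708, -0.001, -0.0]
force: [0.0, 0.2, -0.0]
opening: 0.0875
finger_force: 0.0
```

Run:
```python
from h import *
c,f=snap("wrist")
cv2.imwrite("pics/w4.png",cv2.resize(f[90:360,170:470],None,fx=2.2,fy=2.2,interpolation=cv2.INTER_CUBIC))
np.save("w2.npy",f); import pickle; pickle.dump(c,open("w2.pkl","wb"))
```

```text
(no output)
```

View pics/w4.png

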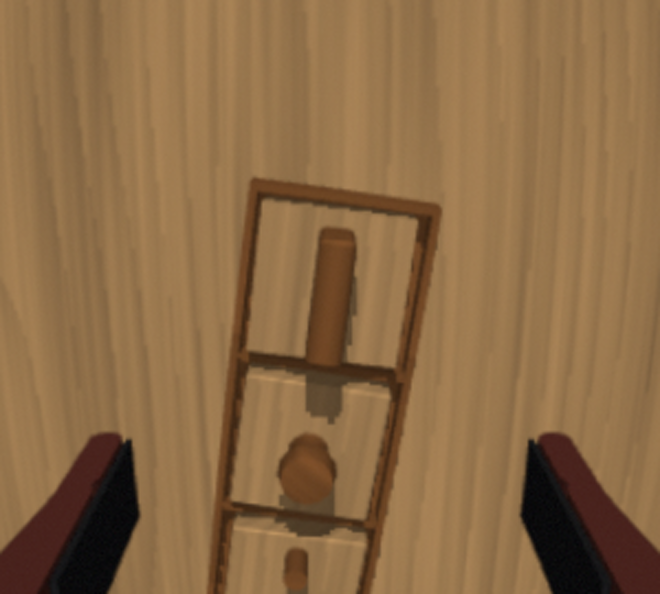

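The bar handle's top runs from (337,242) to (324,364), with its +y end face above it at 228–242. The tray corners are (255,180) and (440,207); knob and studs lie below.

Run:
```python
from h import *
import pickle
c=pickle.load(open("w2.pkl","rb"))
F=lambda x,y:((x+.5)/2.2-.5+170,(y+.5)/2.2-.5+90)
q=np.array([plane(c,*F(*p),.058,True)[:2] for p in((320,241),(354,243),(342,366),(306,363))]);print("bar",q.round(4),q.mean(0))
d=(q[0]+q[1]-q[2]-q[3])/2;print(np.linalg.norm(d),np.degrees(np.arctan2(d[1],d[0]))-90,np.linalg.norm(q[1]-q[0]),np.linalg.norm(q[2]-q[3]))
q=np.array([plane(c,*F(*p),.018,True)[:2] for p in((255,179),(441,206),(402,376),(240,355))]);print("tray end",q.round(4))
d=q[1]-q[0];print(np.linalg.norm(d),np.degrees(np.arctan2(d[1],d[0])))
d=q[0]-q[3];print(np.linalg.norm(d),np.degrees(np.arctan2(d[1],d[0]))-90)
n=lambda a:a/np.linalg.norm(a)
print("comp centre est",(q[0]+q[1])/2-n(q[0]-q[3])*.043)
o=arm.get_obs();print(o["position"],o["tool_rot"])
```

```text
bar [[0.4817 0.2641]
 [0.4955 0.2633]
 [0.491  0.2106]
 [0.4758 0.2119]] [0.48597182 0.23747411]
0.05269213905888767 -5.670683192706136 0.013785546824627556 0.015254034173800822
tray end [[0.452  0.2851]
 [0.5359 0.2733]
 [0.5203 0.1916]
 [0.4432 0.202 ]]
0.0847508913297226 -8.029133459204463
0.08365067869795255 -6.0194960390245456
comp centre est [0.48945097 0.236461  ]
[0.4863029  0.23995877 0.22258314] [ 7.06751363e-01  7.07461957e-01 -2.99597754e-04 -2.01953392e-05]
```

{"fn": "carry_out", "kwargs": {"targets": [{"tx": 0.0, "ty": -0.002, "tz": -0.05, "rx": 0.0, "ry": 0.0, "rz": -0.6, "gripper": 0.6}, {"tx": 0.0, "ty": 0.0, "tz": -0.05, "rx": 0.0, "ry": 0.0, "rz": -0.6, "gripper": 0.6}, {"tx": 0.0, "ty": 0.0, "tz": -0.04, "rx": 0.0, "ry": 0.0, "rz": 0.0, "gripper": 0.6}, {"tx": 0.0, "ty": 0.0, "tz": 0.0, "rx": 0.0, "ry": 0.0, "rz": 0.0, "gripper": 0.6}]}}

```text
clock: 2.72
position: [0.4853, 0.2359, 0.0803]
tool_rot: [0.744, 0.668, -0.003, -0.001]
force: [-0.6, 0.2, 0.8]
opening: 0.0536
finger_force: 0.0
```

Run:
```python
from h import *
o=arm.get_obs();print(o["position"],o["tool_rot"])
c,f=snap("wrist","w5.png"); print(project(c,[.487,.2375,.058]),project(c,o["position"]))
```

```text
[0.4853412  0.23590443 0.08026806] [ 0.7437549   0.66844526 -0.00296708 -0.00088163]
(np.float64(322.00946413829934), np.float64(287.24981877925217)) (np.float64(318.9797819500232), np.float64(309.1752627248098))
```

View pics/w5.png

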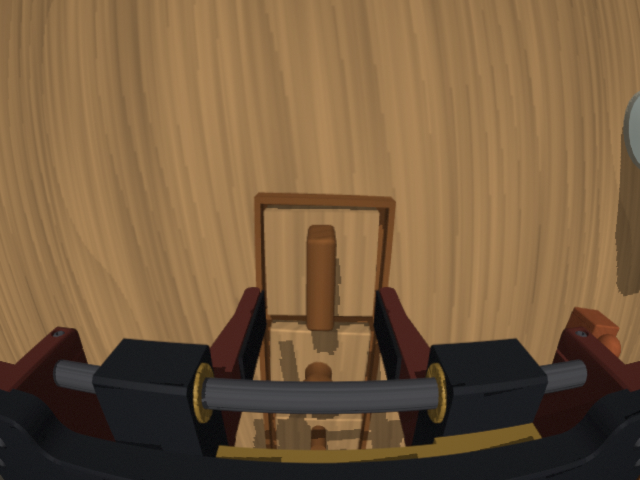

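Wrist view: bar centred at u≈320 between the fingers, spanning v 236 to 328 and parallel to them.

Run:
```python
from h import *
c=arm.calibration("wrist")
for p in((321,239),(320,329)): print(plane(c,*p,.058,True))
```

```text
[0.49075454 0.26496177 0.058     ]
[0.48455361 0.21133241 0.058     ]
```

{"fn": "carry_out", "kwargs": {"grip_force": 30, "targets": [{"tx": 0.001, "ty": 0.001, "tz": -0.03, "rx": 0.0, "ry": 0.0, "rz": 0.0, "gripper": 0.6}, {"tx": 0.0, "ty": 0.0, "tz": -0.02, "rx": 0.0, "ry": 0.0, "rz": 0.0, "gripper": 0.6}, {"tx": 0.0, "ty": 0.0, "tz": 0.0, "rx": 0.0, "ry": 0.0, "rz": 0.0, "gripper": 0.0}, {"tx": 0.0, "ty": 0.0, "tz": 0.0, "rx": 0.0, "ry": 0.0, "rz": 0.0, "gripper": 0.0}, {"tx": 0.0, "ty": 0.0, "tz": 0.0, "rx": 0.0, "ry": 0.0, "rz": 0.0, "gripper": 0.0}]}}

```text
clock: 3.4
position: [0.489, 0.2394, 0.0342]
tool_rot: [0.743, 0.669, 0.001, 0.0]
force: [-0.6, -0.2, -0.2]
opening: 0.0263
finger_force: 0.0
```

{"fn": "carry_out", "kwargs": {"targets": [{"tx": 0.0, "ty": 0.0, "tz": 0.0, "rx": 0.0, "ry": 0.0, "rz": 0.0, "gripper": 0.0}, {"tx": 0.0, "ty": 0.0, "tz": 0.0, "rx": 0.0, "ry": 0.0, "rz": 0.0, "gripper": 0.0}, {"tx": 0.0, "ty": 0.0, "tz": 0.0, "rx": 0.0, "ry": 0.0, "rz": 0.0, "gripper": 0.0}]}}

```text
clock: 3.78
position: [0.4883, 0.2392, 0.0335]
tool_rot: [0.743, 0.669, 0.0, 0.0]
force: [-2.1, -0.6, 7.0]
opening: 0.0155
finger_force: 30.0
```

{"fn": "carry_out", "kwargs": {"targets": [{"tx": 0.0, "ty": 0.0, "tz": 0.01, "rx": 0.0, "ry": 0.0, "rz": 0.0, "gripper": 0.0}, {"tx": 0.0, "ty": 0.0, "tz": 0.03, "rx": 0.0, "ry": 0.0, "rz": 0.0, "gripper": 0.0}, {"tx": 0.0, "ty": 0.0, "tz": 0.04, "rx": 0.0, "ry": 0.0, "rz": 0.0, "gripper": 0.0}, {"tx": 0.0, "ty": 0.0, "tz": 0.04, "rx": 0.0, "ry": 0.0, "rz": 0.0, "gripper": 0.0}, {"tx": 0.0, "ty": 0.0, "tz": 0.0, "rx": 0.0, "ry": 0.0, "rz": 0.0, "gripper": 0.0}]}}

```text
clock: 4.4
position: [0.4899, 0.2399, 0.156]
tool_rot: [0.743, 0.669, 0.003, 0.001]
force: [-0.2, -0.0, -2.6]
opening: 0.0154
finger_force: 30.0
```

{"fn": "carry_out", "kwargs": {"targets": [{"tx": 0.008, "ty": -0.03, "tz": 0.0, "rx": 0.0, "ry": 0.0, "rz": 0.0, "gripper": 0.0}, {"tx": 0.008, "ty": -0.05, "tz": 0.0, "rx": 0.0, "ry": 0.0, "rz": 0.0, "gripper": 0.0}, {"tx": 0.008, "ty": -0.05, "tz": 0.0, "rx": 0.0, "ry": 0.0, "rz": 0.0, "gripper": 0.0}, {"tx": 0.008, "ty": -0.05, "tz": 0.0, "rx": 0.0, "ry": 0.0, "rz": 0.0, "gripper": 0.0}, {"tx": 0.008, "ty": -0.05, "tz": 0.0, "rx": 0.0, "ry": 0.0, "rz": 0.0, "gripper": 0.0}]}}

```text
clock: 5.03
position: [0.5271, 0.0075, 0.1515]
tool_rot: [0.743, 0.669, -0.001, -0.001]
force: [1.6, 0.8, -1.7]
opening: 0.0159
finger_force: 30.0
```

{"fn": "carry_out", "kwargs": {"targets": [{"tx": 0.008, "ty": -0.05, "tz": 0.0, "rx": 0.0, "ry": 0.0, "rz": 0.0, "gripper": 0.0}, {"tx": 0.008, "ty": -0.05, "tz": 0.0, "rx": 0.0, "ry": 0.0, "rz": 0.0, "gripper": 0.0}, {"tx": 0.008, "ty": -0.05, "tz": 0.0, "rx": 0.0, "ry": 0.0, "rz": 0.0, "gripper": 0.0}, {"tx": 0.008, "ty": -0.05, "tz": 0.0, "rx": 0.0, "ry": 0.0, "rz": 0.0, "gripper": 0.0}, {"tx": 0.008, "ty": -0.03, "tz": 0.0, "rx": 0.0, "ry": 0.0, "rz": 0.0, "gripper": 0.0}]}}

```text
clock: 5.65
position: [0.5671, -0.223, 0.1512]
tool_rot: [0.744, 0.669, -0.001, -0.001]
force: [-0.8, -0.8, -2.1]
opening: 0.0156
finger_force: 30.0
```

{"fn": "carry_out", "kwargs": {"targets": [{"tx": 0.0, "ty": 0.0, "tz": 0.0, "rx": 0.0, "ry": 0.0, "rz": 0.0, "gripper": 0.0}, {"tx": 0.0, "ty": 0.0, "tz": 0.0, "rx": 0.0, "ry": 0.0, "rz": 0.0, "gripper": 0.0}]}}

```text
clock: 5.9
position: [0.5669, -0.2201, 0.1515]
tool_rot: [0.743, 0.669, -0.0, -0.001]
force: [0.2, 0.7, -2.0]
opening: 0.0158
finger_force: 30.0
```

Run:
```python
from h import *
o=arm.get_obs();print(o["clock"],o["position"],o["tool_rot"],o["force"],o["opening"])
c,f=snap("wrist"); np.save("w6.npy",f)
s,g=snap("side")
# wrist view with side-view crop inset
a=cv2.resize(f[150:420,180:460],(400,386)); b=cv2.resize(g[200:370,280:480],(400,340))
out=np.zeros((386,800,3),np.uint8); out[:,:400]=a; out[:340,400:]=b; cv2.imwrite("pics/w6.png",out)
```

```text
5.9 [ 0.56690814 -0.22010904  0.1514763 ] [ 7.43206250e-01  6.69061127e-01 -4.37367607e-04 -1.21933997e-03] [ 0.15500507  0.73226221 -1.95246565] 0.015759305033982974
```

View pics/w6.png

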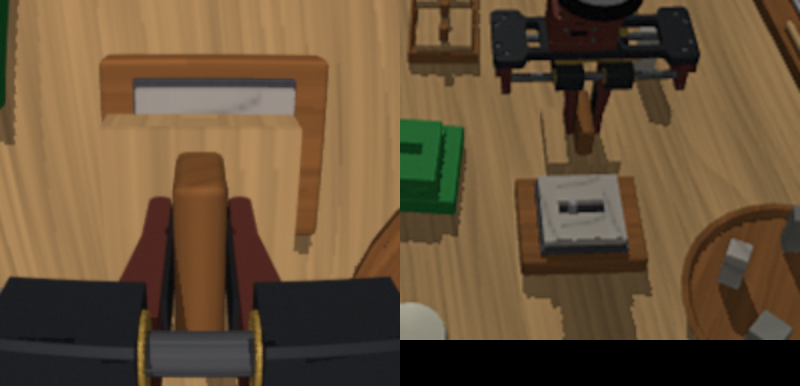

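Left half: the cover is held level and parallel to the press, whose seat edge is at row 100. Right half: the side view shows the pin left of centre, which agrees with the estimate of −9 mm. Next I'll lower the cover beside the pin position.

{"fn": "carry_out", "kwargs": {"grip_force": 45, "targets": [{"tx": 0.003, "ty": -0.016, "tz": -0.03, "rx": 0.0, "ry": 0.0, "rz": 0.0, "gripper": 0.0}, {"tx": 0.0, "ty": 0.0, "tz": -0.03, "rx": 0.0, "ry": 0.0, "rz": 0.0, "gripper": 0.0}, {"tx": 0.0, "ty": 0.0, "tz": 0.0, "rx": 0.0, "ry": 0.0, "rz": 0.0, "gripper": 0.0}, {"tx": 0.0, "ty": 0.0, "tz": 0.0, "rx": 0.0, "ry": 0.0, "rz": 0.0, "gripper": 0.0}]}}

```text
clock: 6.5
position: [0.5715, -0.2364, 0.0935]
tool_rot: [0.743, 0.669, 0.0, 0.0]
force: [0.7, 0.0, -0.9]
opening: 0.016
finger_force: 45.0
```

Run:
```python
from h import *
for i in range(3):
    o=arm.get_obs();print(o["position"],o["force"],o["torque"]); arm.grab_frame("side")
```

```text
[ 0.57145327 -0.23643529  0.09352259] [ 0.65920788  0.04374908 -0.87177686] [-0.0223835  -0.04866249  0.02251955]
[ 0.57182774 -0.23668861  0.09399489] [ 1.22026123 -0.22211386 -0.80130755] [ 0.07164552 -0.00112178  0.01080847]
[ 0.57189216 -0.23686685  0.09412051] [-0.29897713  0.47245511 -1.03808013] [ 0.02699084  0.02989477 -0.02892991]
```

{"fn": "carry_out", "kwargs": {"targets": [{"tx": 0.0, "ty": 0.0, "tz": -0.004, "rx": 0.0, "ry": 0.0, "rz": 0.0, "gripper": 0.0}, {"tx": 0.0, "ty": 0.0, "tz": -0.003, "rx": 0.0, "ry": 0.0, "rz": 0.0, "gripper": 0.0}, {"tx": 0.0, "ty": 0.0, "tz": 0.0, "rx": 0.0, "ry": 0.0, "rz": 0.0, "gripper": 0.0}]}}

```text
clock: 7.02
position: [0.5707, -0.2369, 0.0854]
tool_rot: [0.743, 0.669, -0.0, -0.0]
force: [0.5, 0.1, -1.2]
opening: 0.0156
finger_force: 45.0
```

{"fn": "carry_out", "kwargs": {"targets": [{"tx": 0.0, "ty": 0.0, "tz": -0.002, "rx": 0.0, "ry": 0.0, "rz": 0.0, "gripper": 0.0}, {"tx": 0.0, "ty": 0.0, "tz": 0.0, "rx": 0.0, "ry": 0.0, "rz": 0.0, "gripper": 0.0}]}}

```text
clock: 7.28
position: [0.5708, -0.2369, 0.0835]
tool_rot: [0.743, 0.669, -0.0, -0.0]
force: [-0.1, 0.8, -0.9]
opening: 0.0155
finger_force: 45.0
```

{"fn": "carry_out", "kwargs": {"targets": [{"tx": 0.0, "ty": 0.0, "tz": -0.001, "rx": 0.0, "ry": 0.0, "rz": 0.0, "gripper": 0.0}, {"tx": 0.0, "ty": 0.0, "tz": 0.0, "rx": 0.0, "ry": 0.0, "rz": 0.0, "gripper": 0.0}]}}

```text
clock: 7.52
position: [0.5709, -0.237, 0.0826]
tool_rot: [0.743, 0.669, -0.0, -0.0]
force: [-0.3, -1.0, -1.5]
opening: 0.0155
finger_force: 45.0
```

{"fn": "carry_out", "kwargs": {"targets": [{"tx": 0.0, "ty": 0.0, "tz": -0.001, "rx": 0.0, "ry": 0.0, "rz": 0.0, "gripper": 0.0}, {"tx": 0.0, "ty": 0.0, "tz": 0.0, "rx": 0.0, "ry": 0.0, "rz": 0.0, "gripper": 0.0}]}}

```text
clock: 7.78
position: [0.571, -0.237, 0.0816]
tool_rot: [0.743, 0.669, 0.0, -0.0]
force: [0.6, -0.3, -1.0]
opening: 0.0162
finger_force: 45.0
```

{"fn": "carry_out", "kwargs": {"targets": [{"tx": 0.0, "ty": 0.0, "tz": -0.001, "rx": 0.0, "ry": 0.0, "rz": 0.0, "gripper": 0.0}, {"tx": 0.0, "ty": 0.0, "tz": 0.0, "rx": 0.0, "ry": 0.0, "rz": 0.0, "gripper": 0.0}]}}

```text
clock: 8.02
position: [0.5711, -0.237, 0.0813]
tool_rot: [0.743, 0.669, 0.0, 0.0]
force: [-1.9, 0.2, 6.3]
opening: 0.0159
finger_force: 45.0
```

Contact with the pin tip at TCP z ≈ 0.081, as expected. Next I'll slide toward −x along the press.

{"fn": "carry_out", "kwargs": {"targets": [{"tx": -0.0015, "ty": 0.00015, "tz": 0.0, "rx": 0.0, "ry": 0.0, "rz": 0.0, "gripper": 0.0}, {"tx": -0.0015, "ty": 0.00015, "tz": 0.0, "rx": 0.0, "ry": 0.0, "rz": 0.0, "gripper": 0.0}]}}

```text
clock: 8.28
position: [0.569, -0.237, 0.0813]
tool_rot: [0.743, 0.669, 0.001, 0.001]
force: [2.6, 0.1, 2.0]
opening: 0.0155
finger_force: 45.0
```

{"fn": "carry_out", "kwargs": {"targets": [{"tx": -0.001, "ty": 0.0001, "tz": 0.0, "rx": 0.0, "ry": 0.0, "rz": 0.0, "gripper": 0.0}, {"tx": 0.0, "ty": 0.0, "tz": 0.0, "rx": 0.0, "ry": 0.0, "rz": 0.0, "gripper": 0.0}]}}

```text
clock: 8.52
position: [0.5659, -0.2363, 0.08]
tool_rot: [0.743, 0.669, -0.001, -0.001]
force: [-0.8, 0.3, -1.4]
opening: 0.0155
finger_force: 45.0
```

{"fn": "carry_out", "kwargs": {"targets": [{"tx": -0.001, "ty": 0.0001, "tz": 0.0, "rx": 0.0, "ry": 0.0, "rz": 0.0, "gripper": 0.0}, {"tx": 0.0, "ty": 0.0, "tz": 0.0, "rx": 0.0, "ry": 0.0, "rz": 0.0, "gripper": 0.0}]}}

```text
clock: 8.78
position: [0.5654, -0.2363, 0.0802]
tool_rot: [0.743, 0.669, -0.0, -0.001]
force: [0.2, -0.0, -1.3]
opening: 0.0157
finger_force: 45.0
```

The force vanished and z dropped, so the slot is over the pin. Lowering.

{"fn": "carry_out", "kwargs": {"targets": [{"tx": 0.0, "ty": 0.0, "tz": -0.0015, "rx": 0.0, "ry": 0.0, "rz": 0.0, "gripper": 0.0}, {"tx": 0.0, "ty": 0.0, "tz": -0.0015, "rx": 0.0, "ry": 0.0, "rz": 0.0, "gripper": 0.0}, {"tx": 0.0, "ty": 0.0, "tz": 0.0, "rx": 0.0, "ry": 0.0, "rz": 0.0, "gripper": 0.0}]}}

```text
clock: 9.15
position: [0.5655, -0.2363, 0.0773]
tool_rot: [0.743, 0.669, -0.0, -0.001]
force: [-2.4, -0.0, -1.9]
opening: 0.0154
finger_force: 45.0
```

{"fn": "carry_out", "kwargs": {"targets": [{"tx": 0.0, "ty": 0.0, "tz": -0.0015, "rx": 0.0, "ry": 0.0, "rz": 0.0, "gripper": 0.0}, {"tx": 0.0, "ty": 0.0, "tz": -0.001, "rx": 0.0, "ry": 0.0, "rz": 0.0, "gripper": 0.0}, {"tx": 0.0, "ty": 0.0, "tz": 0.0, "rx": 0.0, "ry": 0.0, "rz": 0.0, "gripper": 0.0}]}}

```text
clock: 9.52
position: [0.5655, -0.2363, 0.0749]
tool_rot: [0.743, 0.669, -0.0, -0.0]
force: [-2.5, 0.6, -1.2]
opening: 0.0155
finger_force: 45.0
```

{"fn": "carry_out", "kwargs": {"targets": [{"tx": -0.0006, "ty": 0.0, "tz": -0.001, "rx": 0.0, "ry": 0.0, "rz": 0.0, "gripper": 0.0}, {"tx": 0.0, "ty": 0.0, "tz": -0.001, "rx": 0.0, "ry": 0.0, "rz": 0.0, "gripper": 0.0}, {"tx": 0.0, "ty": 0.0, "tz": 0.0, "rx": 0.0, "ry": 0.0, "rz": 0.0, "gripper": 0.0}]}}

```text
clock: 9.9
position: [0.5654, -0.2365, 0.0734]
tool_rot: [0.743, 0.669, 0.0, 0.0]
force: [-3.8, -0.5, 2.1]
opening: 0.0161
finger_force: 45.0
```

{"fn": "carry_out", "kwargs": {"targets": [{"tx": 0.0, "ty": 0.0, "tz": -0.001, "rx": 0.0, "ry": 0.0, "rz": 0.0, "gripper": 0.0}, {"tx": 0.0, "ty": 0.0, "tz": -0.001, "rx": 0.0, "ry": 0.0, "rz": 0.0, "gripper": 0.0}, {"tx": 0.0, "ty": 0.0, "tz": 0.0, "rx": 0.0, "ry": 0.0, "rz": 0.0, "gripper": 0.0}]}}

```text
clock: 10.28
position: [0.5654, -0.2365, 0.0714]
tool_rot: [0.743, 0.669, 0.0, 0.0]
force: [-4.1, 1.1, 4.9]
opening: 0.016
finger_force: 45.0
```

{"fn": "carry_out", "kwargs": {"targets": [{"tx": 0.0, "ty": 0.0, "tz": -0.001, "rx": 0.0, "ry": 0.0, "rz": 0.0, "gripper": 0.0}, {"tx": 0.0, "ty": 0.0, "tz": -0.001, "rx": 0.0, "ry": 0.0, "rz": 0.0, "gripper": 0.0}, {"tx": 0.0, "ty": 0.0, "tz": 0.0, "rx": 0.0, "ry": 0.0, "rz": 0.0, "gripper": 0.0}]}}

```text
clock: 10.65
position: [0.5655, -0.2365, 0.0696]
tool_rot: [0.743, 0.669, 0.0, 0.0]
force: [-5.0, 1.4, 7.1]
opening: 0.016
finger_force: 45.0
```

{"fn": "carry_out", "kwargs": {"targets": [{"tx": -0.001, "ty": 0.0, "tz": 0.0, "rx": 0.0, "ry": 0.0, "rz": 0.0, "gripper": 0.0}, {"tx": 0.0, "ty": 0.0, "tz": 0.0, "rx": 0.0, "ry": 0.0, "rz": 0.0, "gripper": 0.0}]}}

```text
clock: 10.9
position: [0.5654, -0.2366, 0.0697]
tool_rot: [0.743, 0.669, 0.001, 0.001]
force: [-0.4, 2.8, 4.6]
opening: 0.0155
finger_force: 45.0
```

{"fn": "carry_out", "kwargs": {"targets": [{"tx": 0.0, "ty": 0.0, "tz": -0.001, "rx": 0.0, "ry": 0.0, "rz": 0.0, "gripper": 0.0}, {"tx": 0.0, "ty": 0.0, "tz": -0.001, "rx": 0.0, "ry": 0.0, "rz": 0.0, "gripper": 0.0}, {"tx": 0.0, "ty": 0.0, "tz": 0.0, "rx": 0.0, "ry": 0.0, "rz": 0.0, "gripper": 0.0}]}}

```text
clock: 11.28
position: [0.5653, -0.2366, 0.0678]
tool_rot: [0.743, 0.669, 0.001, 0.001]
force: [-0.8, 2.3, 7.4]
opening: 0.0155
finger_force: 45.0
```

{"fn": "carry_out", "kwargs": {"targets": [{"tx": 0.0, "ty": 0.0, "tz": -0.001, "rx": 0.0, "ry": 0.0, "rz": 0.0, "gripper": 0.0}, {"tx": 0.0, "ty": 0.0, "tz": 0.0, "rx": 0.0, "ry": 0.0, "rz": 0.0, "gripper": 0.0}, {"tx": 0.0, "ty": 0.0, "tz": 0.0, "rx": 0.0, "ry": 0.0, "rz": 0.0, "gripper": 0.0}]}}

```text
clock: 11.65
position: [0.5654, -0.2366, 0.0675]
tool_rot: [0.743, 0.669, 0.001, 0.001]
force: [-3.3, 3.5, 12.6]
opening: 0.0158
finger_force: 45.0
```

The stop is felt: 1 mm commanded gave 0.3 mm of travel and about 5 N more force. A little more push for margin, then a check.

{"fn": "carry_out", "kwargs": {"targets": [{"tx": 0.0, "ty": 0.0, "tz": -0.001, "rx": 0.0, "ry": 0.0, "rz": 0.0, "gripper": 0.0}, {"tx": 0.0, "ty": 0.0, "tz": 0.0, "rx": 0.0, "ry": 0.0, "rz": 0.0, "gripper": 0.0}, {"tx": 0.0, "ty": 0.0, "tz": 0.0, "rx": 0.0, "ry": 0.0, "rz": 0.0, "gripper": 0.0}]}}

```text
clock: 12.02
position: [0.5654, -0.2366, 0.0674]
tool_rot: [0.743, 0.669, 0.001, 0.001]
force: [-5.7, 3.1, 21.4]
opening: 0.0156
finger_force: 45.0
```

Run:
```python
from h import *
o=arm.get_obs();print(o["clock"],o["position"],o["tool_rot"],o["force"],o["torque"],o["opening"])
c,f=snap("wrist"); s,g=snap("side")
a=cv2.resize(f[180:420,180:460],(400,343)); b=cv2.resize(g[200:370,280:480],(400,340))
out=np.zeros((343,800,3),np.uint8); out[:,:400]=a; out[:340,400:]=b; cv2.imwrite("pics/w7.png",out)
```

```text
12.025 [ 0.56539545 -0.23658557  0.06744737] [7.43135448e-01 6.69140213e-01 5.57469229e-04 8.78131374e-04] [-5.67152092  3.1185455  21.38160839] [0.78664635 1.20454856 0.06145999] 0.015603394388282284
```

View pics/w7.png

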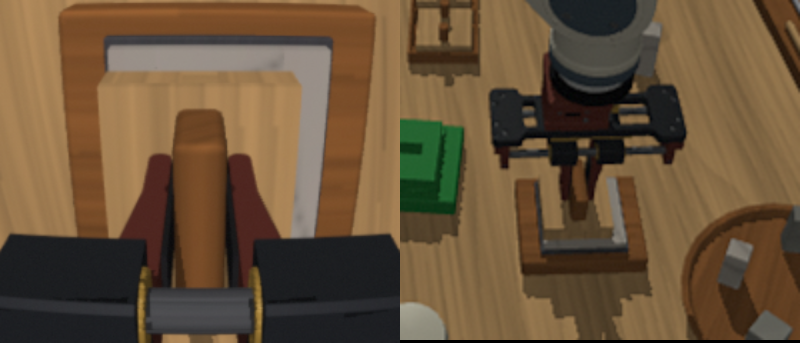

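The cover sits flat and square, offset toward −x as the pin requires. TCP travel from the pin tip is 13.9 mm, which matches 8 + 6 mm, and the stop holds at 21 N. Handing in.

```bash
python3 -c "
from plant import arm
print(arm.close_job())"
```

```text
the job is handed in; nothing more can be done
None
```

The bar-handled cover is on the press over its pin, flat and square, and was handed in still gripped and pressed to the lower stop at about 21 N; the other two covers and the standing things were not touched.

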